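# Put the plug gauge away in its drawer

## Task

The steel plug gauge is still standing in the bore of one of the two drilled wooden blanks. Take it out and put it, pin down, all the way into the empty hole of the wooden rack in the open top drawer of the grey chest, then push the drawer fully home until its catch seats. Do not knock over either blank.

Things in the scene. Friction and masses are not known exactly. Their poses are not given: they have to be found in the camera images.
- gauge: Plug gauge to put away: plain steel, upright, a straight cylindrical grip 16 mm in diameter and 44 mm long above a thin round-nosed pin 8 mm in diameter and 25 mm long; 69 mm overall, about 70 g. Origin at the tip of the pin, z up along its axis; the grip spans z = 25 to 69 mm. It stands in the bore of blank_a, the flat shoulder of the grip resting on the blank's top face.
- blank_a: Turned light-wood blank, a cylinder 68 mm in diameter and 50 mm high with an 84 mm foot, loose, about 200 g, bore 9.5 mm in diameter and 30 mm deep in the middle of its top. Origin at the centre of its underside. It carries the gauge.
- blank_b: A second blank of the same size and shape as blank_a. In its bore stands a scratch awl with a pear-shaped dark wooden handle (32 mm wide, rising 47 mm above the blank), which stays there. The two blanks may be in either place.
- drawer (a joint): Opening of the top drawer in m: 0 is home, at most 0.2; it slides out along the chest's -x. Friction is about 1 N; from about 14 mm to 6 mm open a sprung catch resists with about 5 N, within the last 6 mm it draws the drawer home and holds it. The shut drawer has 48 mm of room above the rack: the gauge passes only if fully in.
- drawer_hole (a point): Centre of the mouth of the empty hole (9.5 mm in diameter, 28 mm deep, vertical, 2 mm chamfer) in the light-wood rack in the top drawer, level with the rack's top, 105 mm above the bench; axes as the chest. It lies 75 mm behind the outer face of the drawer front, midway across. Two other steel gauges, 36 mm high, stand in the rack 82 mm to either side of it.
- drawer_handle (a point): Middle of the top drawer's handle, a steel bar 11 mm thick and 100 mm long along the chest's y, 35 mm before the drawer front, 123 mm above the bench; axes as the chest; moves with the drawer. The drawer front is 15 mm thick, 254 mm wide, its top edge 151 mm above the bench. The grey chest is fixed, 260 mm deep and wide, 165 mm high; it opens to its own -x.
Not all that is in view belongs to the job. Of the things shaped like the gauge, the steel one is meant.

How it is judged:
On the way:
1. the gauge is fully in the empty hole while the drawer is still open (horizontal distance between gauge and drawer_hole below 0.004 m and z of gauge in the frame of drawer_hole below -0.022 m and angle between the z axis of gauge and the z axis of drawer_hole, either way round below 0.12 rad and value of joint drawer above 0.03 m), for 0.2 s.
At the end, for the whole second after the job is handed in: The gauge stands pin down in the rack's empty hole, its tip at least 22 mm below the hole's mouth, within 4 mm of the hole's axis and 0.12 rad of its direction, at rest; the drawer is within 3 mm of home and still (horizontal distance between gauge and drawer_hole below 0.004 m and z of gauge in the frame of drawer_hole below -0.022 m and angle between the z axis of gauge and the z axis of drawer_hole, either way round below 0.12 rad and value of joint drawer below 0.003 m and linear speed of gauge below 0.02 m/s and velocity of joint drawer below 0.01 m/s); the robot touches nothing.
It fails at once if a blank is knocked over (tilted by more than 0.6 rad) (angle between any of blank_a, blank_b's own z axis and vertical above 0.6 rad).
It also fails if it takes over 54 s, if anything falls off the work surface, if the arm or the gripper's body presses on something with over 40 N, if the wrist force passes 120 N, or if a joint passes its speed limit or range.

## Robot

A 7-joint arm with a two-finger parallel gripper is mounted at the origin on the work surface. World frame = base frame: x ahead of the robot, y to its left, z up, the work surface at z = 0. Lengths are in m, angles in rad, forces in N, time in s.
With the tool pointing down it reaches from about 0.425 to 0.8 m from the base axis. Payload 8.3 kg.
Tool frame: the origin (TCP) lies at the very end of the fingers, on their centre line; the grasp point (between the pads) lies 19 mm behind it (bot.grip_point_offset is the z of the grasp point in the tool frame, in m); z points along the fingers, y is the direction in which the jaws open and shut (so a half turn about z gives the same grasp; the last joint's range is limited). The gripper opens to 85 mm and grips with 20 to 120 N. Pads are 22 mm wide; open, the fingers measure 114 mm over their backs; the gripper's body (76 mm by 85 mm) begins 54 mm behind the grasp point. The pads swing forward as they close: fully open they stand 13 mm farther back than shut.
Start: joints at [1.104, 0.383, 0.016, 1.37, -0.006, 1.388, -0.046], TCP at [0.246, -0.575, 0.201] pointing down, gripper open.
Joint ranges: [-2.95, 2.95], [-0.25, 2.06], [-1.52, 1.56], [0.18, 2.33], [-1.44, 4.58], [0.02, 2.06], [-3.01, 3.01]. Speed limits (rad/s): [2.39, 2.39, 3.01, 3.01, 3.14, 3.14, 3.14].

## Interface

Orientations are given as a 3x3 rotation matrix whose columns are the frame's x, y, z axes.
In Python, from cell import bot gives the robot as it stands. The module is installed in compiled form; this text tells all that it offers. Calls block until the motion is done:
- bot.move_pose(position, orientation): joint-space move of the TCP to a pose.
- bot.move_straight(position, rot=None, feed=0.15, guard=None): straight line of the TCP; rot=None keeps the orientation; feed is the mean speed in m/s. With guard (N) it stops when the force on the tool has changed by that much, and returns True; else False.
- bot.move_j(angles): joint-space move.
- bot.move_gripper(opening, squeeze=None): finger opening in m; squeeze is the grip in N (None keeps the last); returns when the fingers have stopped.
- bot.pause(seconds).
- bot.solve_ik(position, orientation): joint angles nearest the present ones, or None.
- bot.state(): the state.
- bot.grab_frame(name): name is "scene" or "top"; returns a dict with "pixels" (400x640x3 uint8, red, green, blue), "depth" (400x640 float32, m along the optical axis (not along the pixel's ray), 0 where there is no reading), "vfov" (degrees; the focal length in pixels is half the picture's height over the tangent of half this angle, whatever the lens; pixels are square), "cx", "cy" (the principal point, pixels), "position" and "attitude" of the camera in the world. Camera axes: x right, y up, looking along -z (the intrinsics and any distortion apply to the point x, -y, -z); pixel columns grow to the right and rows downward; lengths in m; the calibration is good to about 2 mm. A picture is of the moment at which its call begins.
A pose or a line that the arm cannot do raises bot.PlanningError and nothing moves.
- bot.hand_in(): hands the job in, once; it reports no verdict.
Trained networks look in a picture, given as the dict that the camera call returned (one of the last four; its "shot" number tells which), for a name from the list of things; names that differ only in an ending like _2 or _b are one class to them, and where a whole thing is asked for, a point or a joint stands for the part that bears it (a point fixed in the world has none). Each returns a list of dicts, best first, with "score" (0 to 1); they miss things now and then, are a little off and sometimes report something else, mostly with a low value. They report only what shows in the picture. A call takes as long as a camera call. They do not tell look-alikes from the thing itself.
- bot.look_for(target, picture): "rect" ([left, top, right, bottom] as shares, 0 to 1, of the picture: columns of its width, rows of its height, round what is visible of it).
The state is a dict: "t": time; "joints": joint angles; "dq": joint speeds; "joint_efforts": joint torques, N m; "ee_pos": TCP position; "tcp_rot": TCP orientation; "ft_force": force on the tool from outside, world axes, zero at the start; "ft_torque": the same for the moment, N m; "width": finger opening in m.
Only numpy, scipy, OpenCV 4.12 (cv2) and the standard library are available. Lean on these libraries where they do the work, as an engineer would, in place of code of your own. Each camera call takes 0.05 s, during which the arm holds its last target. There are 200 camera calls.

## Working session

There is one attempt and no reset: what is moved stays moved. The work goes in short steps, each a Python script; the robot and the scene stay as the last script left them, time stands still between calls to the robot, and variables do not carry over. Pictures are saved under pics/ and viewed, about 8 in all and at most 12, crops included, and the job is handed in when it is done.

```bash
mkdir -p pics
cat > h.py <<'E'
import numpy as np, cv2
from cell import bot
def pts(f):
    d=f["depth"]; H,W=d.shape; fl=H/2/np.tan(np.radians(f["vfov"])/2)
    v,u=np.mgrid[:H,:W]
    p=np.stack([(u-f["cx"])/fl*d,-(v-f["cy"])/fl*d,-d],-1)
    w=p@np.array(f["attitude"]).T+np.array(f["position"]); w[d==0]=np.nan
    return w
def save(f,n,crop=None,k=1):
    im=f["pixels"][...,::-1]
    if crop: l,t,r,b=crop; im=im[t:b,l:r]
    cv2.imwrite("pics/"+n+".png",cv2.resize(im,None,fx=k,fy=k))
E
python3 - <<'E'
from h import *
for n in("scene","top"):
    f=bot.grab_frame(n); save(f,n+"0"); np.savez(n+"0.npz",w=pts(f),im=f["pixels"])
    print(n,{k:(v if not hasattr(v,'shape') or v.size<20 else v.shape) for k,v in f.items()})
    for t in("gauge","blank_a","drawer","drawer_hole","drawer_handle"):
        print(t,[(round(r["score"],2),(np.array(r["rect"])*[640,400,640,400]).round(0).tolist()) for r in bot.look_for(t,f)[:4]])
E
```

```text
scene {'pixels': (400, 640, 3), 'depth': (400, 640), 'vfov': 48.02296941287176, 'cx': 314.35171998332555, 'cy': 200.10225716876016, 'position': array([ 1.09899945, -0.60226565,  0.6830967 ]), 'attitude': array([[ 0.7436257 , -0.40805626,  0.52963281],
       [ 0.66835433,  0.47498761, -0.57244148],
       [-0.01798069,  0.77966458,  0.62593917]]), 'shot': 1}
gauge [(0.59, [162.0, 219.0, 173.0, 249.0]), (0.58, [194.0, 231.0, 204.0, 249.0]), (0.51, [186.0, 203.0, 195.0, 228.0]), (0.5, [286.0, 127.0, 393.0, 229.0])]
blank_a [(0.81, [181.0, 239.0, 221.0, 280.0]), (0.57, [208.0, 279.0, 256.0, 333.0])]
drawer [(0.86, [288.0, 124.0, 387.0, 229.0])]
drawer_hole [(0.67, [287.0, 128.0, 391.0, 227.0])]
drawer_handle [(0.81, [286.0, 128.0, 392.0, 224.0])]
top {'pixels': (400, 640, 3), 'depth': (400, 640), 'vfov': 50.604404938429376, 'cx': 320.390312406334, 'cy': 203.70434420951244, 'position': array([ 0.46465724, -0.07800748,  1.13338752]), 'attitude': array([[ 0.01094979,  0.9914403 , -0.13010087],
       [-0.99993467,  0.01043003, -0.00467578],
       [-0.0032788 ,  0.13014357,  0.99148974]]), 'shot': 2}
gauge [(0.59, [401.0, 285.0, 413.0, 290.0]), (0.41, [366.0, 272.0, 373.0, 281.0]), (0.36, [214.0, 160.0, 327.0, 250.0])]
blank_a [(0.92, [400.0, 183.0, 433.0, 213.0]), (0.62, [386.0, 237.0, 415.0, 264.0])]
drawer [(0.71, [212.0, 160.0, 323.0, 245.0])]
drawer_hole [(0.71, [215.0, 162.0, 324.0, 244.0])]
drawer_handle [(0.76, [218.0, 160.0, 322.0, 248.0])]
```

View pics/scene0.png

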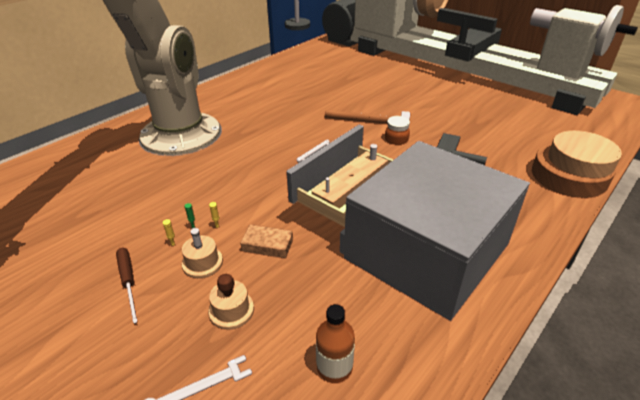

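View pics/top0.png

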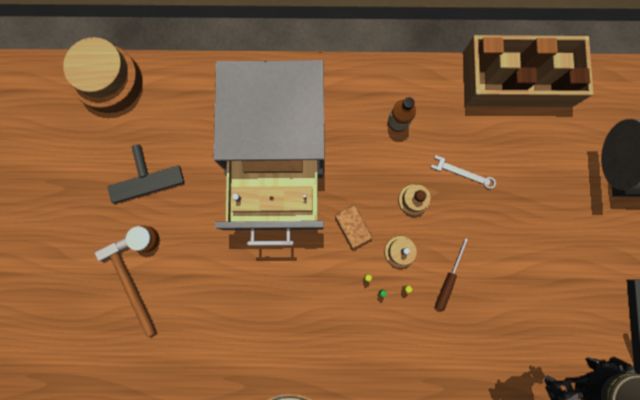

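Gauge: scene (198,237), top (405,251), standing in the blank nearer the robot, with coloured look-alikes at top (369,278), (383,293), (408,289). The awl blank is at top (414,199), the empty hole at about top (271,198), and the drawer opens toward the robot.

Run:
```python
from h import *
from scipy.spatial import cKDTree
A=np.load("top0.npz");B=np.load("scene0.npz")
w=A["w"];s=B["w"]
for n,a,(l,t,r,b) in(("top",w,(385,230,425,270)),("scene",s,(178,222,222,280))):
    p=a[t:b,l:r].reshape(-1,3);p=p[~np.isnan(p[:,0])]
    g=p[(p[:,2]>.056)]; print(n,"gauge",len(g),g.mean(0).round(4),g.min(0).round(4),g.max(0).round(4))
    tt=g[g[:,2]>.088]; print(" cap",len(tt),tt.mean(0).round(4) if len(tt) else '')
    q=p[(abs(p[:,2]-.05)<.004)]
    c,rad=cv2.minEnclosingCircle((q[:,:2]*1000).astype(np.float32)); print(" blank",np.round(c,1),round(rad,1),q[:,2].mean().round(4))
for n,a,(l,t,r,b) in(("top",w,(395,180,435,215)),("scene",s,(205,270,256,335))):
    p=a[t:b,l:r].reshape(-1,3);q=p[(abs(p[:,2]-.05)<.004)]
    c,rad=cv2.minEnclosingCircle((q[:,:2]*1000).astype(np.float32)); print(n," blankB",np.round(c,1),round(rad,1))
# chest top
for n,a in(("top",w),("scene",s)):
    m=(abs(a[...,2]-.165)<.004)&(a[...,0]>.5)
    k,lab,st,_=cv2.connectedComponentsWithStats(m.astype(np.uint8)); i=1+st[1:,4].argmax()
    q=(a[lab==i][:,:2]*1000).astype(np.float32); print(n,"chest",st[i],cv2.minAreaRect(q),a[lab==i][:,2].mean())
# drawer front top edge z~.151
    m=(abs(a[...,2]-.151)<.003)
    k,lab,st,_=cv2.connectedComponentsWithStats(m.astype(np.uint8),connectivity=8)
    for i in range(1,k):
        if st[i,4]>60: q=(a[lab==i][:,:2]*1000).astype(np.float32); print(" z151",st[i],cv2.minAreaRect(q))
    m=(abs(a[...,2]-.141)<.004) # gauges in rack 36mm high
    k,lab,st,_=cv2.connectedComponentsWithStats(m.astype(np.uint8),connectivity=8)
    for i in range(1,k):
        if st[i,4]>5: print(" z141",st[i],a[lab==i].mean(0).round(4))
    m=(abs(a[...,2]-.125)<.006)
    k,lab,st,_=cv2.connectedComponentsWithStats(m.astype(np.uint8),connectivity=8)
    for i in range(1,k):
        if st[i,4]>15: print(" z125",st[i],a[lab==i].mean(0).round(4))
for u,v in((369,278),(383,293),(408,289)):
    p=w[v-5:v+6,u-5:u+6].reshape(-1,3); i=np.nanargmax(p[:,2]);print("decoy",p[i].round(3))
p=w[200:255,330:375].reshape(-1,3); print("sponge", p[p[:,2]>.01].min(0),p[p[:,2]>.01].max(0))
f=A["im"][150:270,205:425,::-1]; cv2.imwrite("pics/c1.png",cv2.resize(f,None,fx=3.6,fy=3.6,interpolation=cv2.INTER_CUBIC))
print(bot.state()["ft_force"],bot.state()["t"], bot.grip_point_offset)
```

```text
top gauge 51 [ 0.488  -0.2823  0.0861] [ 0.48   -0.2909  0.0584] [ 0.495  -0.2766  0.0986]
 cap 34 [ 0.4881 -0.2841  0.0939]
 blank [ 487.9 -284.9] 33.9 0.0499
scene gauge 164 [ 0.5012 -0.2918  0.0799] [ 0.4792 -0.333   0.056 ] [ 0.6232 -0.2788  0.0954]
 cap 62 [ 0.5174 -0.2966  0.0924]
 blank [ 487.1 -286.4] 34.8 0.0495
top  blankB [ 626.6 -323.4] 34.1
scene  blankB [ 625.4 -326.1] 35.0
top chest [  214    60   110   101 10548] ((818.8007202148438, 51.90950012207031), (246.33975219726562, 260.3905944824219), 1.1203148365020752) 0.16520891595896042
 z151 [403  97  12  11  91] ((844.4846801757812, -284.2557373046875), (25.998382568359375, 26.35165786743164), 47.585784912109375)
 z151 [624 119   6  46  92] ((751.18701171875, -800.112548828125), (5.210481643676758, 109.10260772705078), 89.5161361694336)
 z151 [215 221 109   7 633] ((544.6732788085938, 46.090606689453125), (14.496038436889648, 252.14537048339844), 0.614048421382904)
 z141 [403 105   7   5  12] [ 0.8338 -0.2797  0.1401]
 z141 [620 120   4   5  11] [ 0.8031 -0.8003  0.1412]
 z141 [619 124  21  66 159] [ 0.7093 -0.801   0.1
[... 2244 characters left out ...]
6 0.1248]
 z125 [447  30  55  22 186] [0.4637 0.9099 0.125 ]
 z125 [539  56  53  14 186] [0.7593 0.9248 0.1251]
 z125 [147  92  50  17 205] [ 0.0476 -0.0284  0.125 ]
 z125 [287 133  77  53 340] [0.5505 0.029  0.1249]
 z125 [297 140  33  23 170] [0.5039 0.0404 0.1255]
 z125 [370 150   7   6  32] [0.6126 0.1234 0.1254]
 z125 [326 182   4   6  18] [ 0.6146 -0.0374  0.1257]
 z125 [345 198 180  80 809] [ 0.855  -0.0519  0.1251]
 z125 [327 322  18  10 102] [ 0.8487 -0.2929  0.1243]
decoy [ 0.42  -0.193  0.073]
decoy [ 0.384 -0.234  0.073]
decoy [ 0.399 -0.296  0.072]
sponge [ 0.49710881 -0.20850814  0.01182615] [ 0.60731221 -0.11160483  0.03718619]
[-0.14417074  0.1875073   0.06846625] 0.6 -0.0187
```

View pics/c1.png

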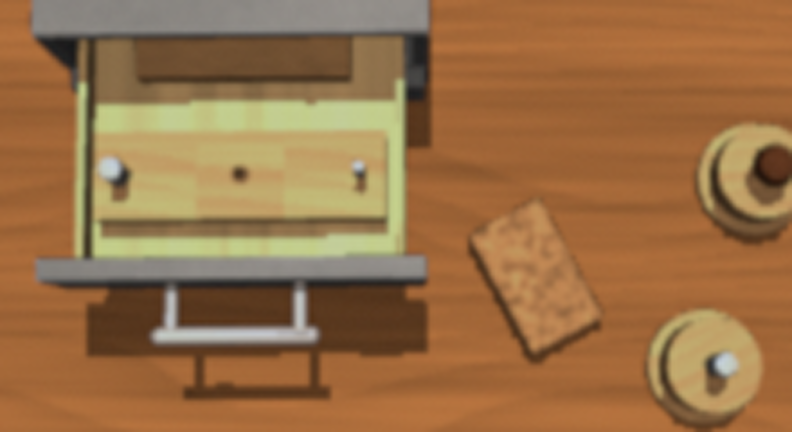

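```bash
cat >> h.py <<'E'
Z=np.array([0,0,-1.])
def R(yaw):
    y=np.array([-np.sin(yaw),np.cos(yaw),0]); return np.stack([np.cross(y,Z),y,Z],1)
G=np.array([.4877,-.2855]); HO=np.array([.612,.046]); YAW=.018
E
python3 - <<'E'
from h import *
s=bot.state(); print(s["tcp_rot"].round(2) if hasattr(s["tcp_rot"],"round") else s["tcp_rot"])
c=[]
for yw in(YAW,YAW+np.pi):
    q=[bot.solve_ik([*p,z],R(yw)) for p,z in((G,.061),(HO,.116),((.47,.043),.105),((.66,.046),.105))]
    print(yw,[None if a is None else np.round(a,2).tolist() for a in q])
    c.append(9 if any(a is None for a in q) else max(abs(a[6]) for a in q))
yw=[YAW,YAW+np.pi][int(np.argmin(c))]; open("yaw.txt","w").write(str(yw)); r=R(yw)
bot.move_gripper(.055,40)
bot.move_pose([*G,.16],r)
print(bot.move_straight([*G,.061],feed=.1,guard=8), bot.state()["ee_pos"],bot.state()["t"])
bot.move_gripper(0,40); s=bot.state(); print(s["width"],s["ft_force"])
bot.move_straight([*G,.20],feed=.12)
f=bot.grab_frame("scene"); save(f,"grasp")
bot.move_straight([*HO,.20],feed=.2)
s=bot.state();print(s["width"],s["ft_force"],s["ee_pos"],s["t"])
f=bot.grab_frame("scene"); g=bot.grab_frame("top")
save(f,"over",(250,60,450,210),4)
for n,k in(("s1",f),("t1",g)): np.savez(n,w=pts(k),im=k["pixels"])
w=pts(f); 
for lo,hi in((.166,.186),(.190,.199)):
    p=w[(abs(w[...,0]-HO[0])<.025)&(abs(w[...,1]-HO[1])<.025)&(w[...,2]>lo)&(w[...,2]<hi)]
    print(lo,len(p),np.median(p,0).round(4),p.min(0).round(4),p.max(0).round(4))
E
```

```text
[[ 0.92  0.39  0.  ]
 [ 0.39 -0.92  0.  ]
 [ 0.   -0.   -1.  ]]
0.018 [[0.9, 0.42, -0.54, 1.7, 0.24, 1.09, 1.87], [0.39, 0.51, -0.72, 1.5, 0.35, 1.26, 1.22], [0.6, 0.22, -0.84, 1.88, 0.18, 1.12, 1.28], [0.34, 0.62, -0.7, 1.37, 0.4, 1.3, 1.21]]
3.159592653589793 [[0.58, 0.37, -0.14, 1.71, 0.06, 1.06, -1.12], [0.27, 0.47, -0.54, 1.5, 0.25, 1.24, -1.86], [0.45, 0.19, -0.67, 1.88, 0.13, 1.11, -1.82], [0.21, 0.57, -0.49, 1.37, 0.27, 1.27, -1.85]]
False [ 0.48823735 -0.28577542  0.06174974] 3.5667
0.011967957293657669 [0.65120431 0.8265157  4.15569495]
0.011814227885939105 [-0.08137046 -0.62993379 -0.82520483] [0.61196253 0.04461716 0.20009336] 7.3333
0.166 27 [0.6121 0.0416 0.1765] [0.6088 0.0397 0.166 ] [0.6154 0.0472 0.1843]
0.19 28 [0.6146 0.038  0.1948] [0.6058 0.0345 0.1904] [0.6185 0.0492 0.198 ]
```

View pics/over.png

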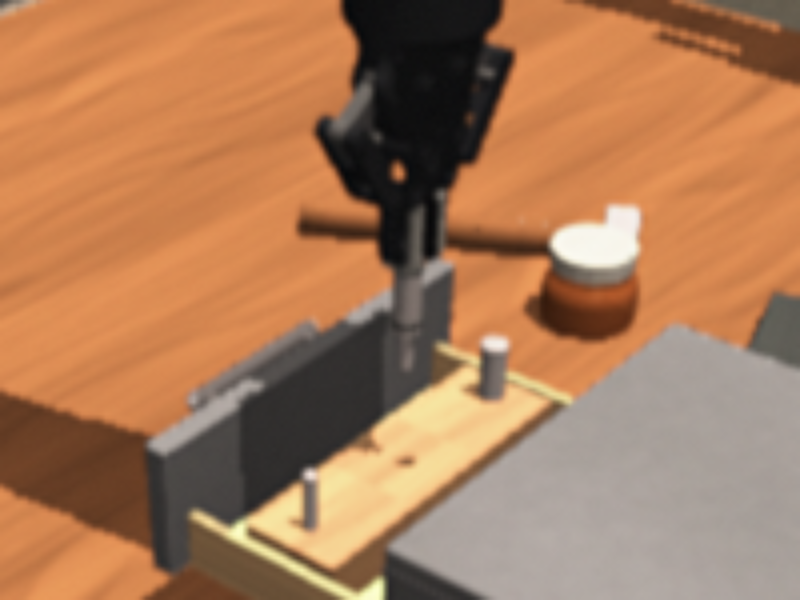

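The gauge is in hand and upright: pin tip at crop (407,368), hole at crop (405,460). I'll locate the hole by ray in both cameras and compare it with the pin.

Run:
```python
from h import *
def ray(f,u,v,z):
    fl=200/np.tan(np.radians(f["vfov"])/2)
    d=np.array(f["attitude"])@np.array([(u-f["cx"])/fl,-(v-f["cy"])/fl,-1]); p=np.array(f["position"])
    return p+d*(z-p[2])/d[2]
for n,file,c in(("scene","scene0",(351,175)),("top","top0",(271.5,198.3))):
    f=bot.grab_frame(n); im=np.load(file+".npz")["im"].astype(float).sum(2)
    u0,v0=map(int,c); b=im[v0-4:v0+5,u0-4:u0+5]; wt=np.clip(np.percentile(b,60)-40-b,0,None)
    vv,uu=np.mgrid[v0-4:v0+5,u0-4:u0+5]; u,v=(uu*wt).sum()/wt.sum(),(vv*wt).sum()/wt.sum()
    print(n,"hole px",round(u,2),round(v,2),ray(f,u,v,.105).round(4))
    if n=="scene":
        w=pts(f)
        for lo,hi in((.166,.172),(.172,.178),(.178,.184),(.191,.197)):
            m=(abs(w[...,0]-.612)<.02)&(abs(w[...,1]-.043)<.02)&(w[...,2]>lo)&(w[...,2]<hi)
            vv,uu=np.nonzero(m); print(lo,len(uu),uu.mean().round(2),ray(f,uu.mean(),vv.mean(),w[m][:,2].mean()).round(4), w[m].mean(0).round(4))
```

```text
scene hole px 351.01 174.88 [0.6118 0.0453 0.105 ]
0.166 11 351.55 [0.6121 0.0433 0.1698] [0.6121 0.0433 0.1698]
0.172 6 351.5 [0.6122 0.0427 0.1755] [0.6122 0.0427 0.1755]
0.178 10 351.6 [0.6127 0.0421 0.1814] [0.6127 0.0421 0.1814]
0.191 18 351.5 [0.6139 0.0395 0.1941] [0.6139 0.0395 0.1941]
top hole px 271.16 197.92 [0.6127 0.048  0.105 ]
```

```bash
cat >> h.py <<'E'
def goto(t,feed=.1):
    t=np.array(t,float); c=t.copy()
    for _ in range(2):
        bot.move_straight(c,feed=feed); bot.pause(.15); c=c+(t-np.array(bot.state()["ee_pos"]))
    return np.array(bot.state()["ee_pos"]),c-t
E
python3 - <<'E'
from h import *
e,off=goto([.6128,.0452,.155]); print(e,off,bot.state()["ft_force"])
T=np.array([.6128,.0452])
for dx,dy in((0,0),(0,.002),(.002,0),(0,-.002),(-.002,0),(.002,.002),(-.002,.002)):
    c=T+off[:2]+[dx,dy]
    bot.move_straight([*c,.146],feed=.06)
    h=bot.move_straight([*c,.1165],feed=.03,guard=8)
    s=bot.state(); print(dx,dy,h,s["ee_pos"].round(4),s["ft_force"].round(1),s["width"],s["t"])
    if s["ee_pos"][2]<.122: break
f=bot.grab_frame("scene"); save(f,"ins",(250,60,450,210),4)
E
```

```text
[0.61224776 0.04505224 0.15407547] [-3.67269847e-05  1.69371546e-05 -1.11129097e-04] [-0.63203876  0.38318058 -0.95464186]
0 0 False [0.6128 0.0454 0.1167] [-0.8  1.2  1.4] 0.011751313376707642 10.1
```

View pics/ins.png

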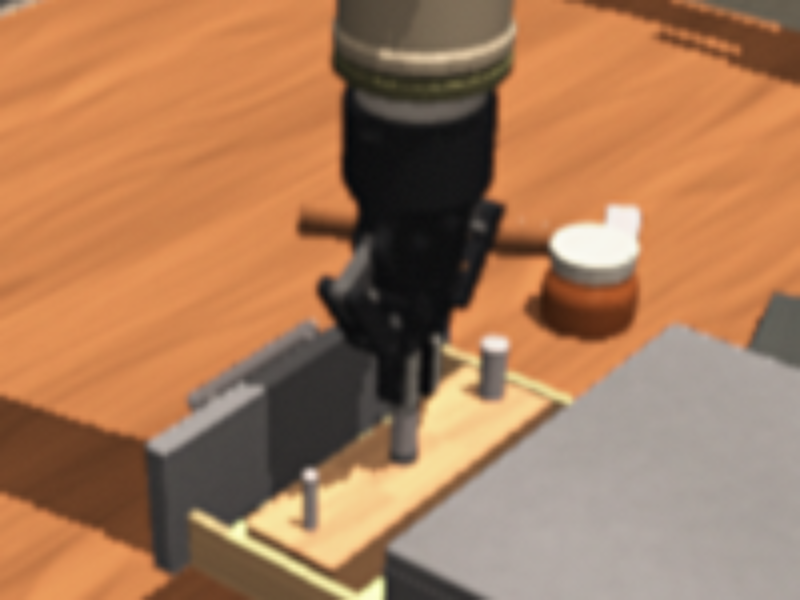

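The pin went in on the first try, with the shoulder on the rack at crop (402,458). Next I press lightly, release, retract and check the height.

Run:
```python
from h import *
e=np.array(bot.state()["ee_pos"])
print(bot.move_straight([e[0],e[1],.113],feed=.03,guard=8),bot.state()["ee_pos"],bot.state()["ft_force"])
bot.move_gripper(.045); bot.pause(.3)
e=np.array(bot.state()["ee_pos"]); bot.move_straight([e[0],e[1],.22],feed=.12)
bot.move_straight([.455,.043,.22],feed=.25); bot.move_gripper(0)
f=bot.grab_frame("scene"); g=bot.grab_frame("top"); save(f,"rel",(250,60,450,210),4)
for n,k in(("scene",f),("top",g)):
    w=pts(k)
    m=(abs(w[...,0]-.612)<.016)&(abs(w[...,1]-.046)<.016)&(w[...,2]>.11)
    p=w[m]; print(n,len(p),p.max(0).round(4) if len(p) else "", p[p[:,2]>.143].mean(0).round(4) if len(p) else "")
    m=(abs(w[...,2]-.151)<.003)&(w[...,0]>.5)&(w[...,0]<.6); print("front",np.nanmean(w[m],0).round(4))
print(bot.state()["ee_pos"],bot.state()["t"])
```

```text
True [0.6154459  0.04588623 0.11642474] [ 0.13889237 -0.41679885  7.19148287]
scene 123 [0.6216 0.0516 0.1512] [0.6142 0.0434 0.1472]
front [0.5481 0.1262 0.15  ]
top 55 [0.6208 0.0528 0.1524] [0.6137 0.0461 0.1483]
front [0.5471 0.0368 0.1508]
[0.45505103 0.04302615 0.21996899] 13.4917
```

View pics/rel.png

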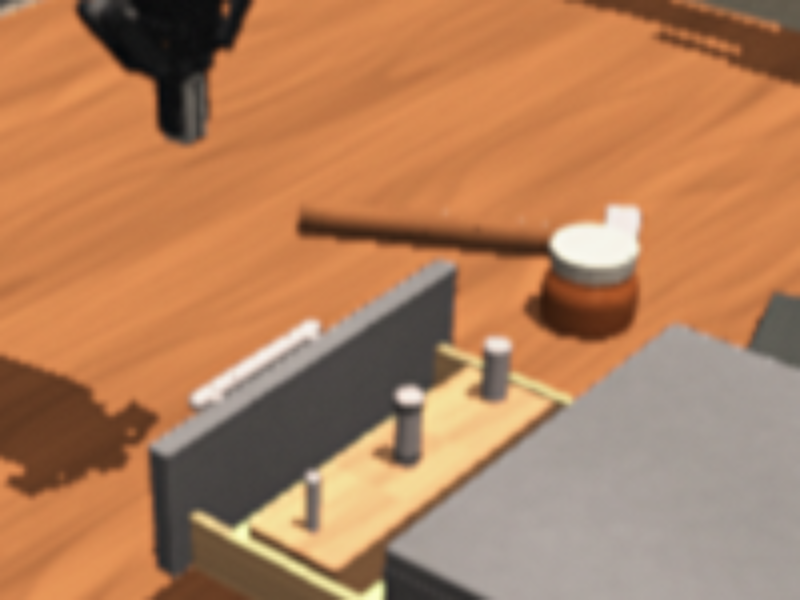

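The gauge stands upright at crop (408,425) with its top at about 149 mm, so it is fully seated. Now I push the handle.

Run:
```python
from h import *
bot.move_straight([.455,.043,.108],feed=.15)
print(bot.state()["ee_pos"])
for x,fd,gd in((.605,.07,14),(.665,.03,18)):
    h=bot.move_straight([x,.043+.018*(x-.455),.108],feed=fd,guard=gd); s=bot.state(); print(h,s["ee_pos"].round(4),s["ft_force"].round(1),s["t"])
    if h and x<.62: break
f=bot.grab_frame("scene"); save(f,"push",(230,60,530,285),2.6)
```

```text
[0.45565831 0.04312459 0.10884861]
False [0.605  0.0457 0.1082] [-0.1 -0.   0.3] 16.6833
False [0.6646 0.0468 0.108 ] [-4.3 -0.7  1.8] 18.8333
```

View pics/push.png

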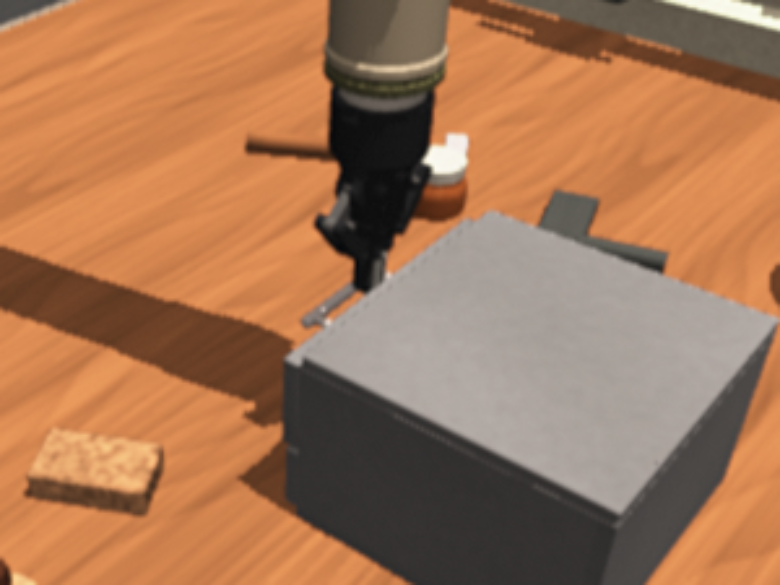

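The drawer is nearly shut and feels like it is in the catch. I'll keep pushing under guard.

Run:
```python
from h import *
h=bot.move_straight([.70,.0474,.108],feed=.025,guard=14); s=bot.state(); print(h,s["ee_pos"].round(4),s["ft_force"].round(1),s["t"])
bot.pause(.3)
e=np.array(s["ee_pos"]); bot.move_straight([e[0]-.07,e[1]-.001,.108],feed=.1); bot.move_straight([.5,.04,.3],feed=.25)
f=bot.grab_frame("scene"); g=bot.grab_frame("top"); save(f,"end",(150,60,540,340),2)
for n,k in(("scene",f),("top",g)):
    w=pts(k)
    for lo,hi in((.147,.154),(.162,.168)):
        m=(w[...,2]>lo)&(w[...,2]<hi)&(w[...,0]>.6)&(w[...,0]<.75)&(abs(w[...,1]-.046)<.1); p=w[m]
        if len(p): print(n,lo,len(p),np.percentile(p[:,0],[1,10,50,90]).round(4))
    m=(abs(w[...,2]-.125)<.006)&(w[...,0]>.58)&(w[...,0]<.67)&(abs(w[...,1]-.046)<.06);p=w[m];print("handle",len(p),p.mean(0).round(4) if len(p) else "")
print(bot.state()["t"],bot.state()["ft_force"])
```

```text
True [0.6684 0.0469 0.1072] [-0.7  0.8 -0.1] 19.4
scene 0.147 115 [0.6786 0.6803 0.6828 0.6851]
scene 0.162 1576 [0.6955 0.7013 0.7234 0.7448]
handle 220 [0.6483 0.0414 0.1255]
top 0.147 488 [0.6796 0.6824 0.6885 0.6946]
top 0.162 1744 [0.6957 0.701  0.7226 0.7444]
handle 218 [0.6487 0.0396 0.1266]
21.6583 [ 0.21357651  0.62810295 -0.38887233]
```

View pics/end.png

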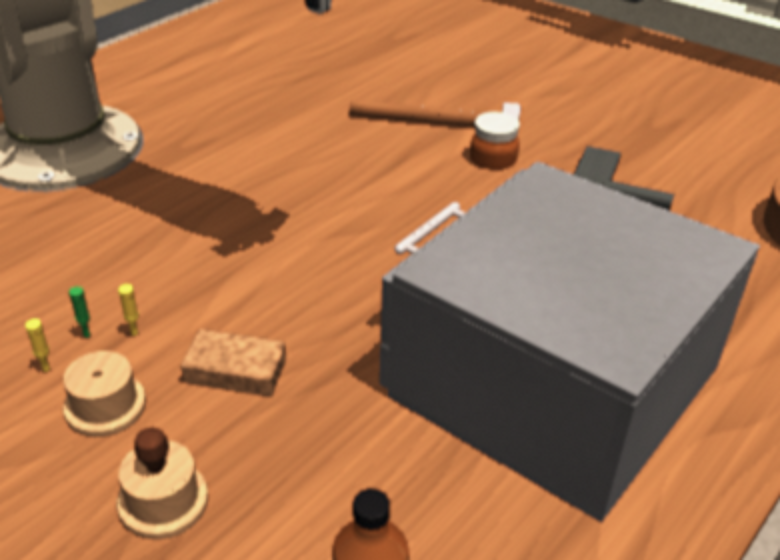

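Both blanks are upright and the drawer looks shut. But the TCP at x=0.668 is beyond where handle contact should have been, so I'll check the drawer's opening precisely before handing in.

Run:
```python
from h import *
for n in("scene","top"):
    k=bot.grab_frame(n); w=pts(k)
    for y in(-.03,.0,.045,.09,.12):
        m=(abs(w[...,1]-y)<.008)&(w[...,0]>.62)&(w[...,0]<.72)
        p=w[m]; f=p[abs(p[:,2]-.151)<.003]; c=p[abs(p[:,2]-.165)<.003]; b=p[(p[:,2]>.112)&(p[:,2]<.135)&(p[:,0]<.67)]
        r=lambda q:(len(q),q[:,0].min().round(4),q[:,0].max().round(4)) if len(q) else 0
        print(n,y,"front",r(f),"chest",r(c),"bar",r(b), np.median(b[:,2]).round(4) if len(b) else "")
    if n=="top": save(k,"top_end",(200,60,340,260),3)
```

```text
scene -0.03 front (11, np.float64(0.6817), np.float64(0.6858)) chest (59, np.float64(0.6964), np.float64(0.7198)) bar 0 
scene 0.0 front (10, np.float64(0.6814), np.float64(0.6864)) chest (61, np.float64(0.6961), np.float64(0.7197)) bar (50, np.float64(0.6413), np.float64(0.6619)) 0.125
scene 0.045 front (9, np.float64(0.6801), np.float64(0.6836)) chest (53, np.float64(0.6962), np.float64(0.7196)) bar (28, np.float64(0.6418), np.float64(0.6512)) 0.1261
scene 0.09 front (11, np.float64(0.6787), np.float64(0.6847)) chest (56, np.float64(0.6953), np.float64(0.7198)) bar (38, np.float64(0.6388), np.float64(0.6615)) 0.1258
scene 0.12 front (9, np.float64(0.6796), np.float64(0.6837)) chest (51, np.float64(0.6941), np.float64(0.7197)) bar 0 
top -0.03 front (33, np.float64(0.6832), np.float64(0.696)) chest (55, np.float64(0.6973), np.float64(0.7189)) bar 0 
top 0.0 front (41, np.float64(0.6826), np.float64(0.6955)) chest (59, np.float64(0.6966), np.float64(0.7183)) bar (46, np.float64(0.6416), np.float64(0.6689)) 0.1271
top 0.045 front (39, np.float64(0.6823), np.float64(0.6952)) chest (62, np.float64(0.696), np.float64(0.7199)) bar (33, np.float64(0.6407), np.float64(0.6515)) 0.1273
top 0.09 front (38, np.float64(0.6814), np.float64(0.6946)) chest (66, np.float64(0.6953), np.float64(0.7199)) bar (23, np.float64(0.6406), np.float64(0.67)) 0.1266
top 0.12 front (43, np.float64(0.6793), np.float64(0.6941)) chest (62, np.float64(0.6948), np.float64(0.7196)) bar 0
```

View pics/top_end.png

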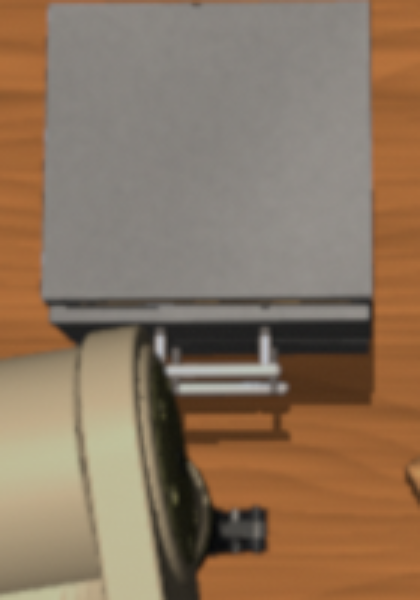

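```bash
python3 -c "
from h import *
print(bot.state()['t'],bot.state()['ft_force']); bot.hand_in()"
```

```text
21.7583 [0.2902948  0.08303004 0.30106139]
the job is handed in; nothing more can be done
```

The steel gauge is in the rack's empty hole and the top drawer is shut; I handed the job in at about 22 s. No verdict is reported.

- **Gauge:** I took it from the blank nearer the robot. The pin entered the hole on the first try. After release its top measured 147–148 mm (mean) above the bench, up to about 151–152 mm, against 149 mm for full depth. It stood upright with the drawer still about 14 cm open. Pressing it down moved the gripper about 3 mm, and the drawer with it.
- **Drawer:** I pushed until the force guard stopped the arm at a hard stop. In the last pictures the back of the drawer front is within about 1 mm of the chest in the top view.
- **Blanks:** Both are upright, and the robot was clear of everything.

**Checks that disagreed or could not be made:**
- At the end of the push the tool was about 20 mm past the handle bar (x = 0.668 against 0.646). The fingers therefore seem to have pushed the drawer front itself, not the bar as I intended. I did not resolve how they passed the bar.
- The two cameras differed by 2–3 mm in y on where the hole was. I aimed with the scene camera and it fitted.
- The gripper read 12 mm open on the 16 mm grip, although the hold was firm.
- With the drawer shut, I could not see the gauge again.

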